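# Set carved parts on their oiling stands

### The arm

A 7-joint arm with a two-finger parallel gripper is mounted at the origin on the work surface. World frame = base frame: x ahead of the robot, y to its left, z up, the work surface at z = 0. Lengths are in m, angles in rad, forces in N, time in s.
With the tool pointing down it reaches from about 0.4 to 0.85 m from the base axis. Payload 10.4 kg.
Tool frame: the origin (TCP) lies midway between the tips of the shut fingers; the grasp point (between the pads) lies 19 mm behind it; z points along the fingers, y is the line along which they close (so a half turn about z gives the same grasp; the last joint's range is limited). The gripper opens to 87 mm and grips with 3 to 60 N. Pads are 19 mm wide; open, the fingers measure 117 mm over their backs; the gripper's body (75 mm by 190 mm) begins 51 mm behind the grasp point.
Start: joints at [-1.214, 0.332, -0.065, 1.46, 0.022, 1.35, -0.088], TCP at [0.232, 0.58, 0.223] pointing down, gripper open.
Joint ranges: [-2.6, 2.6], [-0.5, 2.12], [-1.47, 1.34], [0.16, 2.42], [-1.27, 4.41], [0.06, 2.06], [-2.6, 2.6]. Speed limits (rad/s): [2.22, 2.22, 2.79, 2.79, 3.14, 3.14, 3.14].

### API

Orientations are given as a unit quaternion [x, y, z, w].
In Python, from bench import r gives the robot as it stands.
- The arm moves only by the tool carry_out, never from a script. Its argument "steps" is a list that holds one entry, the list of rows, each a list of 6 numbers: the shift along the tool's x, y, z in cm, then the turn, a rotation vector about the tool's x, y, z in rad. In form: [[[dx, dy, dz, wx, wy, wz], ...]]. A call has 1 to 20 rows; each row is the pose to reach, as a shift and turn from the pose commanded when the call began, along the tool's axes at that moment; what a row does not reach only later rows make up. A row lasts 1/12 s, in which the tool goes at most 41.7 mm and 7.16 degrees, less where a joint would pass 70% of its speed; a pose out of reach is approached as far as the arm can. A call with a gripper value outside its range is refused whole. "hand" is the closure, from -1 (fully open) to 1 (shut), set as the call begins (left out, the last holds). The fingers move at their own pace and stop on an object; "squeeze" is the grip in N (left out, the last holds). Time passes only in rows, so rows that repeat a pose let the fingers close. It gives the time, the measured TCP pose, the force, the opening and the grip force at its end, in the units of the state.
- r.read_state(): the state, without advancing time (a new reading comes with each control period).
- r.camera(name): name is "scene" or "top"; returns the picture (480x640x3 uint8, red, green, blue); there is no depth.
- r.camera_params(name): a dict with "fx", "fy", "cx", "cy" (pixels), "view" (4x4, takes a point from world to camera coordinates). Camera axes: x right, y up, looking along -z (the intrinsics and any distortion apply to the point x, -y, -z); pixel columns grow to the right and rows downward; lengths in m; the calibration is good to about 2 mm. A picture is of the moment at which its call begins. camera_params takes no time and is no camera call.
- r.close_job(): hands the job in; it is judged then, once.
The state is a dict: "time": time; "joint_positions": joint angles; "joint_vel": joint speeds; "joint_torque": joint torques, N m; "ee_pos": TCP position; "eef_rot": TCP orientation; "ft_force": force on the tool from outside, world axes, zero at the start; "torque": the same for the moment, N m; "width": finger opening in m; "grip_force": force on a finger pad.
Only numpy, scipy, OpenCV 4.12 (cv2) and the standard library are available. Lean on these libraries where they do the work, as an engineer would, in place of code of your own. Each camera call takes 0.05 s, during which the arm holds its last target. There are 200 camera calls.

### The job

Set the four carved parts out for oiling: put each of the two round bosses and two bracket arms on the stand whose dark pad has its own shape and size. Each must stand upright as it does now, centred on its pad, the arms in line with theirs; let go of everything and leave the oil jar standing where it is.

Things in the scene. Friction and masses are not known exactly. Their poses are not given: they have to be found in the camera images.
- big_boss_mid (a point): Loose carved round boss of pale wood, a plain upright cylinder 56 mm in diameter and 44 mm tall (the petals on its top stand 3 mm higher), about 60 g. The point is its centre, half-way up (22 mm above its foot); z is up. It can be gripped across its diameter in any direction.
- small_boss_mid (a point): Loose carved round boss of pale wood, a plain upright cylinder 36 mm in diameter and 44 mm tall (the petals on its top stand 3 mm higher), about 30 g. The point is its centre, half-way up (22 mm above its foot); z is up. It can be gripped across its diameter in any direction.
- long_arm_mid (a point): Loose carved bracket arm of pale wood, 110 mm long, 30 mm wide, 44 mm tall, about 90 g, standing on its underside; the lower 18 mm are cut back 12 mm at each end. The point is its centre, half-way up (22 mm above its foot); x runs along its length, y across its width, z up. Grip it across the width. The longer of the two arms.
- short_arm_mid (a point): Loose carved bracket arm of pale wood, 70 mm long, 30 mm wide, 44 mm tall, about 57 g, standing on its underside; the lower 18 mm are cut back 12 mm at each end. The point is its centre, half-way up (22 mm above its foot); x runs along its length, y across its width, z up. Grip it across the width. The shorter of the two arms.
- big_round_stand_top (a point): Fixed round stand: a plywood disc 68 mm in diameter and 12 mm thick, on its top a flush dark round pad 56 mm in diameter. The point is the centre of its top face, z up. Matches the big (56 mm) boss.
- small_round_stand_top (a point): Fixed round stand: a plywood disc 48 mm in diameter and 12 mm thick, on its top a flush dark round pad 36 mm in diameter. The point is the centre of its top face, z up. Matches the small (36 mm) boss.
- long_stand_top (a point): Fixed oblong stand: a plywood slab 122 x 42 mm and 12 mm thick, on its top a flush dark pad 110 x 30 mm. The point is the centre of its top face; x runs along its length, z up. Matches the long bracket arm.
- short_stand_top (a point): Fixed oblong stand: a plywood slab 82 x 42 mm and 12 mm thick, on its top a flush dark pad 70 x 30 mm. The point is the centre of its top face; x runs along its length, z up. Matches the short bracket arm.
- oil_jar_mid (a point): Small closed amber glass jar of oil with a brass lid, 48 mm in diameter, 50 mm tall, loose, standing near the middle of the work area. The point is its centre, 25 mm above the table. To be left where it stands. At the start nothing else within reach of the parts and stands is taller; a low dark wood offcut and a grey sanding block (under 26 mm tall) lie along the middle too.
There are look-alikes about, which are no part of the job. Leave any green look-alike of the part that bears short_stand_top alone.

How it is judged:
By the outcome, as a careful person would: the job done as asked, in the order asked, and still so for the second after the job is handed in, with the robot touching nothing.
It also fails if it takes over 118 s, if anything falls off the work surface, if the arm or the gripper's body presses on something with over 40 N, if the wrist force passes 120 N, or if a joint passes its speed limit or range.

## Working session

There is one attempt and no reset: what is moved stays moved. The work goes in short steps, Python scripts to look and compute and a tool call to move; the robot and the scene stay as the last step left them, time stands still between calls to the robot, and variables do not carry over. Pictures are saved under pics/ and viewed, at most 14 in all, crops included, and the job is handed in when it is done.

Besides the shell and the picture viewer there is one more tool, called after "Emit:" as a command line: name --argument value ..., lists and objects as JSON in quotes. carry_out: Moves the arm, as the interface text tells. Its arguments: {"type":"object","properties":{"steps":{"type":"array","items":{"type":"array","items":{"type":"array","items":{"type":"number"}}}},"hand":{"type":"number"},"squeeze":{"type":"number"}},"required":["steps"]}

```bash
mkdir -p pics; ls; python3 - <<'E'
from bench import r
import cv2, numpy as np
for n in("top","scene"):
    im=r.camera(n); cv2.imwrite(f"pics/{n}0.png",im[...,::-1]); p=r.camera_params(n); print({k:np.round(v,4).tolist() if not isinstance(v,str) else v for k,v in p.items()})
s=r.read_state(); print(s)
E
```

```text
pics
{'fx': 573.9272, 'fy': 573.9272, 'cx': 320.9268, 'cy': 234.1151, 'view': [[-0.0172, -0.9998, -0.0066, -0.0698], [0.9839, -0.0181, 0.1777, -0.5314], [-0.1778, -0.0034, 0.9841, -1.1433], [0.0, 0.0, 0.0, 1.0]]}
{'fx': 492.6314, 'fy': 492.6314, 'cx': 315.1898, 'cy': 246.2258, 'view': [[0.4882, 0.8725, -0.0188, -0.1979], [-0.555, 0.327, 0.7649, 0.2802], [0.6735, -0.363, 0.6439, -1.4198], [0.0, 0.0, 0.0, 1.0]]}
{'time': 0.1, 'joint_positions': array([-1.21359585,  0.33281517, -0.06470201,  1.46085455,  0.021613  ,
        1.34991307, -0.0885002 ]), 'joint_vel': array([-5.41130147e-04, -2.51004642e-03, -2.19837861e-05, -2.34641233e-03,
        9.17756951e-04, -2.91325595e-05, -1.30047832e-03]), 'joint_torque': array([ 8.53528818e-04, -6.24546218e+01,  2.39489781e-02, -3.90719104e+01,
       -6.15200121e-02,  3.64479795e-02,  6.47024876e-05]), 'ee_pos': array([0.23158612, 0.58013318, 0.22183079]), 'eef_rot': array([ 1.88749243e-01,  9.82025104e-01, -6.41204732e-04, -8.71588125e-05]), 'ft_force': array([-0.48809478,  0.63497897,  0.03262125]), 'torque': array([0.02789331, 0.08904118, 0.0337062 ]), 'grip_force': 0.0, 'width': 0.08685215977862765}
```

View pics/top0.png

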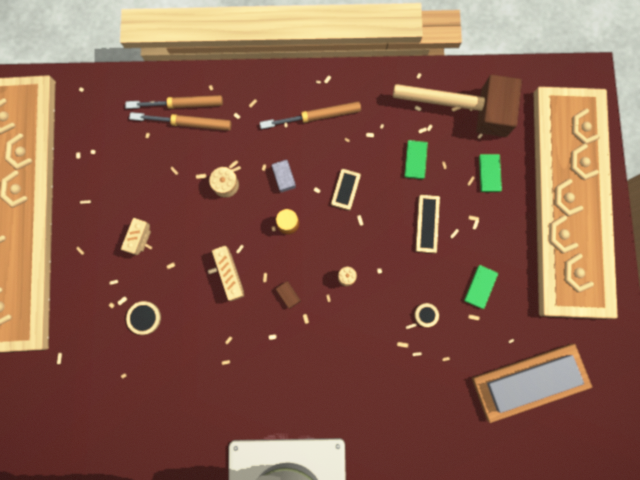

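View pics/scene0.png

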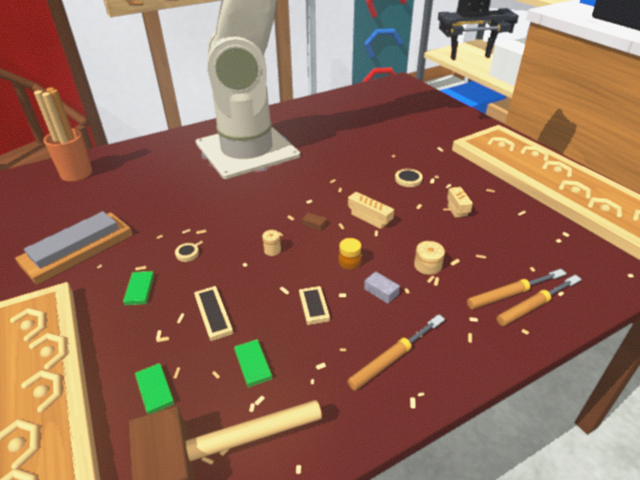

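```bash
cat > h.py <<'E'
from bench import r
import cv2, numpy as np
from scipy.spatial.transform import Rotation as R
def ray(n,uv,z):
    p=r.camera_params(n); V=np.array(p["view"]); uv=np.atleast_2d(uv).astype(float)
    d=np.c_[(uv[:,0]-p["cx"])/p["fx"],-(uv[:,1]-p["cy"])/p["fy"],-np.ones(len(uv))]@V[:3,:3]
    C=-V[:3,:3].T@V[:3,3]
    return C+d*((z-C[2])/d[:,2])[:,None]
def proj(n,P):
    p=r.camera_params(n); V=np.array(p["view"]); c=np.atleast_2d(P)@V[:3,:3].T+V[:3,3]
    return np.c_[p["cx"]+p["fx"]*c[:,0]/-c[:,2],p["cy"]-p["fy"]*c[:,1]/-c[:,2]]
def mask(im,kind):
    # pale wood: bright, G well above table's; pad: neutral and dark
    a=im.astype(int)
    m=(a[...,1]>85)&(a[...,0]>a[...,2]+25)&(a[...,0]<a[...,1]*1.9) if kind=="wood" else (a.max(2)<62)&(a[...,0]-a[...,1]<18)
    return m.astype(np.uint8)*255
def blob(im,uv,kind,k=3):
    """contour of the blob nearest uv (image 3x enlarged); opening drops chips"""
    u,v=map(int,uv); s=45; u0,v0=max(u-s,0),max(v-s,0)
    c=cv2.resize(im[v0:v+s,u0:u+s],None,fx=4,fy=4,interpolation=cv2.INTER_CUBIC)
    m=mask(c,kind); e=cv2.getStructuringElement(cv2.MORPH_ELLIPSE,(4*k+1,)*2)
    m=cv2.morphologyEx(m,cv2.MORPH_CLOSE,e[::1,::1]); m=cv2.morphologyEx(m,cv2.MORPH_OPEN,cv2.getStructuringElement(cv2.MORPH_ELLIPSE,(17,17)))
    cs,_=cv2.findContours(m,cv2.RETR_EXTERNAL,cv2.CHAIN_APPROX_NONE)
    q=((u-u0)*4,(v-v0)*4)
    b=max(cs,key=lambda x:cv2.pointPolygonTest(x,q,True))
    return (b[:,0]+.5)/4-.5+[u0,v0]
def centre(pts):
    m=cv2.moments(cv2.convexHull(pts.astype(np.float32))); return np.array([m["m10"],m["m01"]])/m["m00"]
def measure(im,n,uv,kind,z):
    """silhouette centroid cast on plane z; long axis by min-area rectangle on that plane"""
    b=blob(im,uv,kind); c=ray(n,centre(b),z)[0]
    w=ray(n,b,z)[:,:2].astype(np.float32)*1000
    (x,y),(a,bb),t=cv2.minAreaRect(w)
    if a<bb: a,bb,t=bb,a,t+90
    return c,(a,bb),(t+90)%180-90,b
E
cat > m1.py <<'E'
from h import *
T=dict(big=(223,182),small=(347,276),long=(228,273),short=(135,236),Sbig=(143,318),Ssmall=(427,315),Slong=(428,223),Sshort=(346,189),jar=(287,221))
S=dict(big=(429,258),small=(272,243),long=(371,210),short=(459,202),Sbig=(409,177),Ssmall=(187,252),Slong=(213,312),Sshort=(315,304),jar=(350,252))
it,isc=r.camera("top"),r.camera("scene")
tiles=[]
for k in T:
    if k=="jar": continue
    st=k[0]=="S"
    for n,im,D in(("top",it,T),("scene",isc,S)):
        try:
            c,ab,t,b=measure(im,n,D[k],"pad" if st else "wood",.012 if st else .022)
            print(k,n,np.round(c*1000,1)[:2],np.round(ab,1),round(t,1),np.round(centre(b),1))
        except Exception as e: print(k,n,e); b=np.array([[0,0]])
        u,v=D[k]; cr=cv2.resize(im[v-30:v+30,u-30:u+30],(200,200),interpolation=cv2.INTER_CUBIC)
        cv2.polylines(cr,[np.round((b-[u-30,v-30]+.5)*200/60).astype(int)],True,(0,255,255),1); tiles.append(cr)
cv2.imwrite("pics/m1.png",np.vstack([np.hstack(tiles[i:i+4]) for i in range(0,8,4)])[...,::-1])
cv2.imwrite("pics/m2.png",np.vstack([np.hstack(tiles[i:i+4]) for i in range(8,16,4)])[...,::-1])
E
python3 m1.py
```

```text
big top [660.  124.6] [77.  72.1] -68.6 [225.6 178.7]
big scene [660.6 124.8] [137.  61.] -48.1 [429.3 260.3]
small top [ 445.9 -132.4] [40.6 40.5] 43.8 [347.1 275.4]
small scene [ 442.6 -127.9] [92.  46.6] -31.4 [271.6 241.8]
long top [455.8 122.8] [117.8  58.6] 19.4 [225.3 272.9]
long scene [452.7 118.7] [137.3  90.3] 18.8 [369.6 209.8]
short top [535.3 310.8] [75.4 64.5] -19.1 [137.2 237.1]
short scene [528.5 316.6] [141.1  62.9] -40.3 [457.3 200.9]
Sbig top [366.5 296.7] [47.4 47. ] 2.0 [142.3 317.5]
Sbig scene max() iterable argument is empty
Ssmall top [ 362.2 -296.4] [26.5 26. ] -2.7 [426.7 314.6]
Ssmall scene max() iterable argument is empty
Slong top [ 556.7 -308.5] [101.2  21.9] -6.0 [427.8 222.9]
Slong scene max() iterable argument is empty
Sshort top [ 635.9 -134.1] [61.4 22. ] -17.9 [345.5 188.5]
Sshort scene max() iterable argument is empty
```

View pics/m1.png

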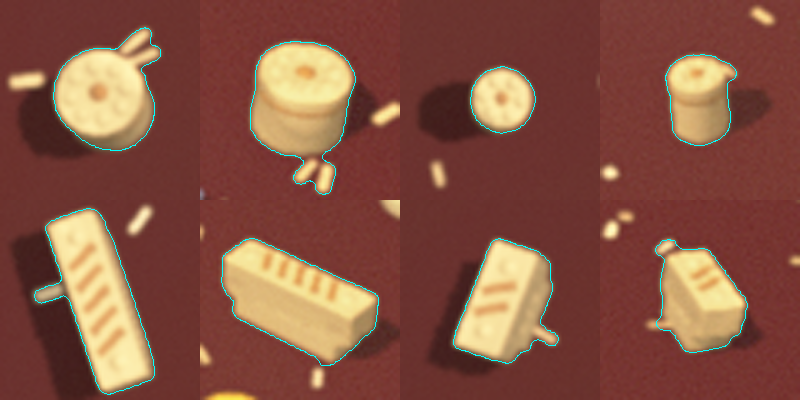

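View pics/m2.png

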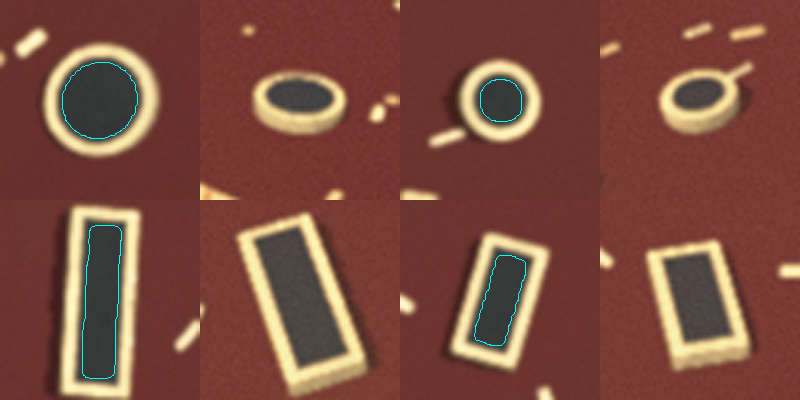

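```bash
python3 - <<'E'
import re
s=open('h.py').read()
i=s.index("def mask"); j=s.index("def centre")
s=s[:i]+'''def mask(im,kind):
    a=im.astype(int)
    if kind=="pad": m=(a.max(2)<115)&(a[...,0]-a[...,2]<28)&(a[...,0]-a[...,1]<22)
    else: m=(a[...,1]>(85 if kind=="wood" else 188))&(a[...,0]>a[...,2]+25)&(a[...,0]<a[...,1]*1.9)
    return m.astype(np.uint8)*255
def blob(im,uv,kind):
    """contour of the blob at uv in a 4x enlarged crop; closing fills carving, opening drops chips"""
    u,v=map(int,uv); s=45; u0,v0=max(u-s,0),max(v-s,0)
    c=cv2.resize(im[v0:v+s,u0:u+s],None,fx=4,fy=4,interpolation=cv2.INTER_CUBIC)
    m=mask(c,kind); E=lambda k:cv2.getStructuringElement(cv2.MORPH_ELLIPSE,(k,k))
    if kind!="pad":
        m=cv2.drawContours(m,cv2.findContours(m,cv2.RETR_EXTERNAL,cv2.CHAIN_APPROX_NONE)[0],-1,255,-1)
    m=cv2.morphologyEx(m,cv2.MORPH_OPEN,E(9 if kind=="pad" else 31))
    cs,_=cv2.findContours(m,cv2.RETR_EXTERNAL,cv2.CHAIN_APPROX_NONE)
    q=((u-u0)*4,(v-v0)*4)
    b=max(cs,key=lambda x:cv2.pointPolygonTest(x,q,True))
    return (b[:,0]+.5)/4-.5+[u0,v0]
'''+s[j:]
open('h.py','w').write(s)
m=open('m1.py').read()
m=m.replace('''        try:''','''        if n=="top" and not st:
            c,ab,t,b=measure(im,n,D[k],"face",.044); print(k,"face",np.round(c*1000,1)[:2],np.round(ab,1),round(t,1))
        try:''')
open('m1.py','w').write(m.replace("m1.png","m3.png").replace("m2.png","m4.png"))
E
python3 m1.py
```

```text
big face [652.3 127.3] [54.  53.5] -26.6
big top [656.3 127.4] [71.1 63.1] 12.2 [224.3 180.4]
big scene [651.9 130.4] [110.3  60.9] -44.0 [428.7 257. ]
small face [ 444.1 -131.8] [33.5 32.4] -1.3
small top [ 446.  -132.4] [40.5 40.2] -46.2 [347.1 275.4]
small scene [ 442.7 -129. ] [92.9 42.2] -26.1 [271.2 242. ]
long face [453.8 115.1] [108.9  30.5] 18.7
long top [456.2 117.8] [117.9  40. ] 19.6 [227.6 272.7]
long scene [451.9 119.2] [137.7  86.2] 18.6 [369.6 209.6]
short face [535.5 311.2] [68. 30.] -19.5
short top [537.  312.9] [75.3 52.2] -19.2 [136.2 236.4]
short scene [532.4 316.6] [131.7  59.2] -39.7 [458.4 201.7]
Sbig top [366.5 296.6] [50.8 50.3] -25.1 [142.3 317.5]
Sbig scene [366.9 298.2] [47.5 45.7] 25.4 [408.5 175.3]
Ssmall top [ 362.1 -296.4] [30.8 29.9] 89.0 [426.7 314.7]
Ssmall scene [ 361.6 -294.3] [29.3 27.4] 59.5 [186.  249.7]
Slong top [ 556.1 -308.2] [105.   25.3] -5.9 [427.7 223.2]
Slong scene [ 559.  -306.4] [103.9  25.6] -5.7 [212.6 310.8]
Sshort top [ 636.  -134.1] [65.5 25.5] -17.5 [345.5 188.5]
Sshort scene [ 636.8 -132.5] [64.1 25.3] -17.6 [313.7 302.8]
```

Candidates, by top-image pixel:
- **Big boss:** (223,182). **Small boss:** (347,276).
- **Long arm:** (228,273). **Short arm:** (135,236).
- **Round stands:** (143,318) and (427,315).
- **Oblong stands:** long (428,223), and short (346,189), which has a plywood rim and a dark pad.
- **To be left alone:** green look-alikes at (416,160), (490,172) and (481,287), and the jar at (287,221). The offcut and sanding block aren't parts.

The crops confirm these choices: the measured face and pad sizes all match the description.

```bash
cat > go.py <<'E'
import sys
from h import *
# usage: go.py x y z phi(deg, any = mod 180)  -> shift (cm, tool axes) and turn wz
x,y,z,ph=map(float,sys.argv[1:5]); s=r.read_state()
M=R.from_quat(s["eef_rot"]).as_matrix(); p=s["ee_pos"]
d=M.T@(np.array([x,y,z])-p)*100
f=np.degrees(np.arctan2(M[1,0],M[0,0])); az=np.degrees(np.arctan2(y,x))
t=az+90+((ph-az-90+90)%180-90)          # grasp nearest the last joint's middle
t=f+((t-f+180)%360-180)
T=R.from_euler("z",t,degrees=True)*R.from_euler("x",180,degrees=True)
print("shift cm",np.round(d,2),"turn",np.round((R.from_matrix(M).inv()*T).as_rotvec(),3),"phi",round(f,1),"->",round(t,1),"delta",round(t-az-90,1),"q7",round(s["joint_positions"][6],2),"p",np.round(p*1000,1),"t",round(s["time"],1),"w",round(s["width"]*1000,1),"F",np.round(s["ft_force"],1))
E
python3 go.py .6523 .1282 .12 146
```

```text
shift cm [-55.83 -26.4   10.24] turn [-0.     0.     0.214] phi 158.2 -> 146.0 delta 44.9 q7 -0.09 p [231.6 580.4 222.3] t 0.3 w 87.6 F [ 0.4 -0.1 -0.1]
```

Emit:
carry_out --steps '[[[-14,-6.6,2.5,0,0,0.05],[-28,-13.2,5,0,0,0.1],[-42,-20,7.5,0,0,0.15],[-55.8,-26.4,10.2,0,0,0.214],[-55.8,-26.4,10.2,0,0,0.214],[-55.8,-26.4,10.2,0,0,0.214],[-55.8,-26.4,10.2,0,0,0.214],[-55.8,-26.4,10.2,0,0,0.214],[-55.8,-26.4,10.2,0,0,0.214],[-55.8,-26.4,10.2,0,0,0.214],[-55.8,-26.4,10.2,0,0,0.214],[-55.8,-26.4,10.2,0,0,0.214],[-55.8,-26.4,10.2,0,0,0.214],[-55.8,-26.4,10.2,0,0,0.214],[-55.8,-26.4,10.2,0,0,0.214],[-55.8,-26.4,10.2,0,0,0.214],[-55.8,-26.4,10.2,0,0,0.214],[-55.8,-26.4,10.2,0,0,0.214],[-55.8,-26.4,10.2,0,0,0.214],[-55.8,-26.4,10.2,0,0,0.214]]]' --hand -1 --squeeze 10

```text
time: 1.97
ee_pos: [0.6515, 0.1303, 0.1209]
eef_rot: [0.291, 0.957, 0.001, -0.0]
ft_force: [-0.0, 0.7, -0.4]
width: 0.087
grip_force: 0.0
```

```bash
python3 go.py .6523 .1282 .008 146
```

```text
shift cm [-0.18 -0.14 11.29] turn [ 0.001 -0.     0.002] phi 146.1 -> 146.0 delta 44.9 q7 0.81 p [651.5 130.3 120.9] t 2.0 w 87.0 F [-0.   0.7 -0.4]
```

Emit:
carry_out --steps '[[[-0.1,0,3.5,0,0,0],[-0.2,-0.1,6.5,0,0,0],[-0.2,-0.1,9,0,0,0],[-0.2,-0.1,10.5,0,0,0],[-0.2,-0.1,11.3,0,0,0],[-0.2,-0.1,11.3,0,0,0],[-0.2,-0.1,11.3,0,0,0],[-0.2,-0.1,11.3,0,0,0]]]'

```text
time: 2.63
ee_pos: [0.6541, 0.1271, 0.0092]
eef_rot: [0.292, 0.956, 0.001, 0.001]
ft_force: [1.1, -0.2, -0.2]
width: 0.0873
grip_force: 0.0
```

Emit:
carry_out --steps '[[[0,0,0,0,0,0],[0,0,0,0,0,0],[0,0,0,0,0,0],[0,0,0,0,0,0],[0,0,0,0,0,0],[0,0,0,0,0,0],[0,0,0,0,0,0],[0,0,0,0,0,0],[0,0,0,0,0,0],[0,0,0,0,0,0]]]' --hand 0.6 --squeeze 5

```text
time: 3.47
ee_pos: [0.6533, 0.1265, 0.0076]
eef_rot: [0.293, 0.956, 0.0, 0.0]
ft_force: [-0.4, 0.9, 2.6]
width: 0.0562
grip_force: 5.0
```

Emit:
carry_out --steps '[[[0,0,0,0,0,0],[0,0,0,0,0,0],[0,0,0,0,0,0],[0,0,0,0,0,0],[0,0,0,0,0,0.12],[0,0,0,0,0,0.24],[0,0,0,0,0,0.36],[0,0,0,0,0,0.48],[0,0,0,0,0,0.6],[0,0,0,0,0,0.72],[0,0,0,0,0,0.84],[0,0,0,0,0,0.96],[0,0,0,0,0,1.08],[0,0,0,0,0,1.2],[0,0,0,0,0,1.32],[0,0,0,0,0,1.44],[0,0,0,0,0,1.57],[0,0,0,0,0,1.57],[0,0,0,0,0,1.57],[0,0,0,0,0,1.57]]]' --hand -1

```text
time: 5.13
ee_pos: [0.6531, 0.1265, 0.0074]
eef_rot: [0.882, 0.472, -0.0, -0.0]
ft_force: [-0.2, -0.8, -0.3]
width: 0.0869
grip_force: 0.0
```

Emit:
carry_out --steps '[[[0,0,0,0,0,0],[0,0,0,0,0,0],[0,0,0,0,0,0],[0,0,0,0,0,0],[0,0,0,0,0,0],[0,0,0,0,0,0],[0,0,0,0,0,0],[0,0,0,0,0,0],[0,0,0,0,0,0],[0,0,0,0,0,0]]]' --hand 0.6 --squeeze 10

```text
time: 5.97
ee_pos: [0.6531, 0.1265, 0.0076]
eef_rot: [0.883, 0.47, -0.0, -0.0]
ft_force: [-1.0, -0.1, 1.1]
width: 0.0551
grip_force: 10.0
```

```bash
python3 go.py .3667 .2974 .10 170
```

```text
shift cm [ -1.83 -33.3   -9.24] turn [-0.    -0.    -1.989] phi 56.0 -> 170.0 delta 41.0 q7 -0.57 p [653.1 126.5   7.6] t 6.0 w 55.1 F [-1.  -0.1  1.1]
```

Emit:
carry_out --steps '[[[0,0,-2,0,0,0],[0,0,-5,0,0,0],[0,0,-8,0,0,0],[0,-2,-9.2,0,0,-0.1],[-0.3,-5,-9.2,0,0,-0.2],[-0.5,-9,-9.2,0,0,-0.3],[-0.7,-13,-9.2,0,0,-0.4],[-0.9,-17,-9.2,0,0,-0.5],[-1.1,-21,-9.2,0,0,-0.6],[-1.4,-25,-9.2,0,0,-0.7],[-1.6,-28,-9.2,0,0,-0.77],[-1.7,-31,-9.2,0,0,-0.77],[-1.8,-32.5,-9.2,0,0,-0.77],[-1.8,-33.3,-9.2,0,0,-0.77],[-1.8,-33.3,-9.2,0,0,-0.77],[-1.8,-33.3,-9.2,0,0,-0.77],[-1.8,-33.3,-9.2,0,0,-0.77],[-1.8,-33.3,-9.2,0,0,-0.77]]]'

```text
time: 7.47
ee_pos: [0.3681, 0.2968, 0.0995]
eef_rot: [0.643, 0.766, 0.0, 0.0]
ft_force: [0.6, -0.6, -0.8]
width: 0.056
grip_force: 10.0
```

```bash
python3 go.py .3669 .2968 .0205 100
```

```text
shift cm [ 0.03 -0.12  7.9 ] turn [0. 0. 0.] phi 100.0 -> 100.0 delta -29.0 q7 -0.55 p [368.1 296.8  99.5] t 7.5 w 56.0 F [ 0.6 -0.6 -0.8]
```

Emit:
carry_out --steps '[[[0,-0.1,2.5,0,0,0],[0,-0.1,5,0,0,0],[0,-0.1,6.8,0,0,0],[0,-0.1,7.5,0,0,0],[0,-0.1,7.9,0,0,0],[0,-0.1,7.9,0,0,0],[0,-0.1,7.9,0,0,0],[0,-0.1,7.9,0,0,0],[0,-0.1,7.9,0,0,0]]]'

```text
time: 8.22
ee_pos: [0.3664, 0.298, 0.0214]
eef_rot: [0.642, 0.767, 0.001, -0.0]
ft_force: [-1.0, -0.8, -1.1]
width: 0.0559
grip_force: 10.0
```

```bash
python3 go.py .3669 .2968 .0200 100
```

```text
shift cm [-0.13  0.02  0.14] turn [ 0.001 -0.001  0.002] phi 100.1 -> 100.0 delta -29.0 q7 -0.5 p [366.4 298.   21.4] t 8.2 w 55.9 F [-1.  -0.8 -1.1]
```

Emit:
carry_out --steps '[[[0,0,0.1,0,0,0],[0,0,0.1,0,0,0],[0,0,0.1,0,0,0],[0,0,0.1,0,0,0],[0,0,0.1,0,0,0],[0,0,0.1,0,0,0]]]'

```text
time: 8.72
ee_pos: [0.3659, 0.2975, 0.0196]
eef_rot: [0.642, 0.767, 0.0, -0.0]
ft_force: [0.2, 0.0, -0.4]
width: 0.0556
grip_force: 10.0
```

```bash
python3 go.py .3669 .2968 .0200 100
```

```text
shift cm [-0.09  0.08 -0.04] turn [ 0.    -0.     0.003] phi 100.1 -> 100.0 delta -29.0 q7 -0.5 p [365.9 297.5  19.6] t 8.7 w 55.6 F [ 0.2  0.  -0.4]
```

Emit:
carry_out --steps '[[[-0.1,0.1,0,0,0,0],[-0.1,0.1,0,0,0,0],[-0.1,0.1,0,0,0,0],[-0.1,0.1,0,0,0,0],[-0.1,0.1,0.03,0,0,0],[-0.1,0.1,0.03,0,0,0]]]'

```text
time: 9.22
ee_pos: [0.3672, 0.2967, 0.0194]
eef_rot: [0.642, 0.767, 0.0, -0.0]
ft_force: [0.1, -1.4, 2.3]
width: 0.0558
grip_force: 10.0
```

Emit:
carry_out --steps '[[[0,0,0,0,0,0],[0,0,0,0,0,0],[0,0,0,0,0,0],[0,0,0,0,0,0],[0,0,-2,0,0,0],[0,0,-5,0,0,0],[0,0,-8,0,0,0],[0,0,-10,0,0,0],[0,0,-10,0,0,0],[0,0,-10,0,0,0]]]' --hand -1

```text
time: 10.05
ee_pos: [0.3676, 0.2973, 0.1201]
eef_rot: [0.642, 0.767, 0.001, -0.0]
ft_force: [0.4, -0.4, -0.5]
width: 0.0871
grip_force: 0.0
```

```bash
python3 go.py .4448 -.1322 .12 31
```

```text
shift cm [-4.364e+01  4.000e-02 -7.000e-02] turn [ 0.    -0.003  1.207] phi 100.1 -> 31.0 delta -42.4 q7 -0.56 p [367.6 297.3 120.1] t 10.1 w 87.1 F [ 0.4 -0.4 -0.5]
```

Emit:
carry_out --steps '[[[-4,1.5,0,0,0,0.1],[-8,3,0,0,0,0.2],[-12,4.5,0,0,0,0.3],[-16,6,0,0,0,0.4],[-20,6,0,0,0,0.5],[-24,6,0,0,0,0.6],[-28,6,0,0,0,0.7],[-32,4.5,0,0,0,0.8],[-36,3,0,0,0,0.9],[-39,1.5,0,0,0,1.0],[-42,0.5,0,0,0,1.1],[-43.6,0,0,0,0,1.207],[-43.6,0,0,0,0,1.207],[-43.6,0,0,0,0,1.207],[-43.6,0,0,0,0,1.207],[-43.6,0,0,0,0,1.207],[-43.6,0,0,0,0,1.207],[-43.6,0,0,0,0,1.207],[-43.6,0,0,0,0,1.207]]]'

```text
time: 11.63
ee_pos: [0.444, -0.132, 0.1192]
eef_rot: [0.963, 0.268, -0.0, -0.0]
ft_force: [0.2, -1.2, -0.3]
width: 0.0872
grip_force: 0.0
```

```bash
python3 go.py .4448 -.1322 .0085 31; python3 - <<'E'
from h import *
im=r.camera("top"); cv2.imwrite("pics/a.png",im[...,::-1])
for k,uv,kind,z in(("big",(141,317),"face",.056),("bigsil",(141,317),"wood",.034)):
    c,ab,t,b=measure(im,"top",uv,kind,z); print(k,np.round(c*1000,1),np.round(ab,1))
im=r.camera("scene"); cv2.imwrite("pics/as.png",im[...,::-1])
E
```

```text
shift cm [ 0.06  0.06 11.07] turn [-0.     0.     0.001] phi 31.1 -> 31.0 delta -42.4 q7 -0.77 p [ 444.  -132.   119.2] t 11.6 w 87.2 F [ 0.2 -1.2 -0.3]Traceback (most recent call last):
  File "<stdin>", line 4, in <module>
  File "h.py", line 33, in measure
    b=blob(im,uv,kind); c=ray(n,centre(b),z)[0]
  File "h.py", line 27, in blob
    b=max(cs,key=lambda x:cv2.pointPolygonTest(x,q,True))
ValueError: max() iterable argument is empty
```

View pics/a.png

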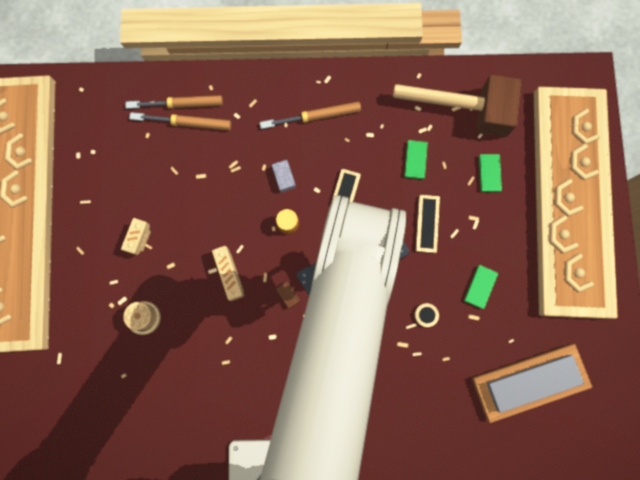

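The picture shows the big boss on its stand at about (142,317), in the arm's shadow. I'll measure it later and carry on with the small boss.

Emit:
carry_out --steps '[[[0,0.1,3.5,0,0,0],[0,0.1,6.5,0,0,0],[0.1,0.1,9,0,0,0],[0.1,0.1,10.5,0,0,0],[0.1,0.1,11.1,0,0,0],[0.1,0.1,11.1,0,0,0],[0.1,0.1,11.1,0,0,0],[0.1,0.1,11.1,0,0,0],[0.1,0.1,11.1,0,0,0]]]'

```text
time: 12.43
ee_pos: [0.4462, -0.1328, 0.0093]
eef_rot: [0.964, 0.267, 0.001, 0.0]
ft_force: [0.1, -0.4, -0.3]
width: 0.0869
grip_force: 0.0
```

Emit:
carry_out --steps '[[[0,0,0,0,0,0],[0,0,0,0,0,0],[0,0,0,0,0,0],[0,0,0,0,0,0],[0,0,0,0,0,0],[0,0,0,0,0,0],[0,0,0,0,0,0],[0,0,0,0,0,0],[0,0,0,0,0,0],[0,0,0,0,0,0],[0,0,0,0,0,0],[0,0,0,0,0,0]]]' --hand 0.9 --squeeze 4

```text
time: 13.43
ee_pos: [0.4453, -0.1329, 0.0082]
eef_rot: [0.964, 0.267, 0.0, -0.0]
ft_force: [0.4, -0.4, -0.7]
width: 0.0364
grip_force: 4.0
```

Emit:
carry_out --steps '[[[0,0,0,0,0,0],[0,0,0,0,0,0],[0,0,0,0,0,0],[0,0,0,0,0,0],[0,0,0,0,0,-0.12],[0,0,0,0,0,-0.24],[0,0,0,0,0,-0.36],[0,0,0,0,0,-0.48],[0,0,0,0,0,-0.6],[0,0,0,0,0,-0.72],[0,0,0,0,0,-0.84],[0,0,0,0,0,-0.96],[0,0,0,0,0,-1.08],[0,0,0,0,0,-1.2],[0,0,0,0,0,-1.32],[0,0,0,0,0,-1.44],[0,0,0,0,0,-1.57],[0,0,0,0,0,-1.57],[0,0,0,0,0,-1.57],[0,0,0,0,0,-1.57]]]' --hand -1

```text
time: 15.1
ee_pos: [0.4453, -0.1329, 0.0082]
eef_rot: [0.495, 0.869, 0.0, -0.0]
ft_force: [-0.0, -0.4, 0.6]
width: 0.087
grip_force: 0.0
```

Emit:
carry_out --steps '[[[0,0,0,0,0,0],[0,0,0,0,0,0],[0,0,0,0,0,0],[0,0,0,0,0,0],[0,0,0,0,0,0],[0,0,0,0,0,0],[0,0,0,0,0,0],[0,0,0,0,0,0],[0,0,0,0,0,0],[0,0,0,0,0,0],[0,0,0,0,0,0],[0,0,0,0,0,0]]]' --hand 0.9 --squeeze 8

```text
time: 16.1
ee_pos: [0.4453, -0.1328, 0.0082]
eef_rot: [0.493, 0.87, 0.0, -0.0]
ft_force: [0.1, 0.5, -0.4]
width: 0.0357
grip_force: 8.0
```

```bash
python3 go.py .3625 -.2963 .10 121
```

```text
shift cm [ -9.76 -15.5   -9.18] turn [ 0.    -0.    -0.001] phi 120.9 -> 121.0 delta 70.3 q7 0.89 p [ 445.3 -132.8    8.2] t 16.1 w 35.7 F [ 0.1  0.5 -0.4]
```

Emit:
carry_out --steps '[[[0,0,-2,0,0,0],[0,0,-5,0,0,0],[0,0,-8,0,0,0],[-1,-1.5,-9.2,0,0,0],[-2.5,-4,-9.2,0,0,0],[-4.5,-7,-9.2,0,0,0],[-6.5,-10,-9.2,0,0,0],[-8,-13,-9.2,0,0,0],[-9.2,-14.5,-9.2,0,0,0],[-9.8,-15.5,-9.2,0,0,0],[-9.8,-15.5,-9.2,0,0,0],[-9.8,-15.5,-9.2,0,0,0],[-9.8,-15.5,-8,0,0,0],[-9.8,-15.5,-6,0,0,0],[-9.8,-15.5,-4,0,0,0],[-9.8,-15.5,-3,0,0,0],[-9.8,-15.5,-3,0,0,0],[-9.8,-15.5,-3,0,0,0],[-9.8,-15.5,-3,0,0,0],[-9.8,-15.5,-3,0,0,0]]]'

```text
time: 17.77
ee_pos: [0.3635, -0.2968, 0.0392]
eef_rot: [0.493, 0.87, 0.0, 0.001]
ft_force: [-0.4, -0.1, -0.2]
width: 0.0355
grip_force: 8.0
```

```bash
python3 go.py .3628 -.2969 .0205 121
```

```text
shift cm [ 0.03 -0.07  1.87] turn [ 0.001  0.001 -0.001] phi 121.0 -> 121.0 delta 70.3 q7 1.3 p [ 363.5 -296.8   39.2] t 17.8 w 35.5 F [-0.4 -0.1 -0.2]
```

Emit:
carry_out --steps '[[[0,-0.1,0.8,0,0,0],[0,-0.1,1.4,0,0,0],[0,-0.1,1.8,0,0,0],[0,-0.1,1.9,0,0,0],[0,-0.1,1.9,0,0,0],[0,-0.1,1.9,0,0,0],[0,-0.1,1.9,0,0,0],[0,-0.1,1.9,0,0,0],[0,-0.1,1.9,0,0,0]]]'

```text
time: 18.52
ee_pos: [0.3618, -0.2971, 0.0191]
eef_rot: [0.493, 0.87, 0.0, -0.0]
ft_force: [0.1, -0.0, -1.4]
width: 0.0357
grip_force: 8.0
```

```bash
python3 go.py .3628 -.2969 .0201 121
```

```text
shift cm [-0.04  0.09 -0.1 ] turn [ 0.    -0.    -0.001] phi 120.9 -> 121.0 delta 70.3 q7 1.34 p [ 361.8 -297.1   19.1] t 18.5 w 35.7 F [ 0.1 -0.  -1.4]
```

Emit:
carry_out --steps '[[[0,0.1,-0.1,0,0,0],[0,0.1,-0.1,0,0,0],[0,0.1,-0.1,0,0,0],[0,0.1,-0.1,0,0,0],[0,0.1,0,0,0,0],[0,0.1,0,0,0,0]]]'

```text
time: 19.02
ee_pos: [0.3627, -0.2965, 0.0191]
eef_rot: [0.493, 0.87, 0.0, -0.0]
ft_force: [0.4, -0.0, -0.8]
width: 0.0359
grip_force: 8.0
```

Emit:
carry_out --steps '[[[0,0,0,0,0,0],[0,0,0,0,0,0],[0,0,0,0,0,0],[0,0,0,0,0,0],[0,0,-2,0,0,0],[0,0,-5,0,0,0],[0,0,-8,0,0,0],[0,0,-10,0,0,0],[0,0,-10,0,0,0],[0,0,-10,0,0,0]]]' --hand -1

```text
time: 19.85
ee_pos: [0.3635, -0.2968, 0.12]
eef_rot: [0.493, 0.87, 0.001, 0.001]
ft_force: [0.2, -0.5, 0.3]
width: 0.0857
grip_force: 0.0
```

```bash
python3 go.py .4546 .1145 .12 18.7;python3 - <<'E'
from h import *
p=ray("top",[[287,221]],.05); print(p)
E
```

```text
shift cm [3.058e+01 2.897e+01 2.000e-02] turn [ 3.000e-03 -1.000e-03  1.785e+00] phi 121.0 -> 18.7 delta -85.4 q7 1.19 p [ 363.5 -296.8  120. ] t 19.9 w 85.7 F [ 0.2 -0.5  0.3]
[[ 0.5586206  -0.00916448  0.05      ]]
```

Emit:
carry_out --steps '[[[1.5,2.5,0,0,0,0.12],[3,5,0,0,0,0.24],[5,7.5,0,0,0,0.36],[7,10,0,0,0,0.48],[9,12.5,0,0,0,0.6],[11,15,0,0,0,0.72],[13,17.2,0,0,0,0.84],[15.5,19.2,0,0,0,0.96],[18,21.2,0,0,0,1.08],[20.5,23,0,0,0,1.2],[23,24.7,0,0,0,1.32],[25.5,26.2,0,0,0,1.44],[28,27.6,0,0,0,1.56],[29.8,28.5,0,0,0,1.68],[30.6,29,0,0,0,1.785],[30.6,29,0,0,0,1.785],[30.6,29,0,0,0,1.785],[30.6,29,0,0,0,1.785],[30.6,29,0,0,0,1.785]]]'

```text
time: 21.43
ee_pos: [0.4538, 0.1143, 0.1186]
eef_rot: [0.987, 0.163, -0.001, 0.0]
ft_force: [0.5, -0.3, 0.2]
width: 0.0869
grip_force: 0.0
```

```bash
python3 go.py .4546 .1145 .0085 18.7; python3 - <<'E'
from h import *
im=r.camera("top"); cv2.imwrite("pics/b.png",im[...,::-1])
c,ab,t,b=measure(im,"top",(428,314),"face",.056); print(np.round(c*1000,1),np.round(ab,1))
E
```

```text
shift cm [9.000e-02 1.000e-02 1.101e+01] turn [0.    0.001 0.001] phi 18.8 -> 18.7 delta -85.4 q7 -1.56 p [453.8 114.3 118.6] t 21.4 w 86.9 F [ 0.5 -0.3  0.2]
[ 364.1 -298.6   56. ] [34.4 32.9]
```

Emit:
carry_out --steps '[[[0.1,0,3.5,0,0,0],[0.1,0,6.5,0,0,0],[0.1,0,9,0,0,0],[0.1,0,10.5,0,0,0],[0.1,0,11,0,0,0],[0.1,0,11,0,0,0],[0.1,0,11,0,0,0],[0.1,0,11,0,0,0],[0.1,0,11,0,0,0]]]'

```text
time: 22.23
ee_pos: [0.4559, 0.1156, 0.0104]
eef_rot: [0.987, 0.162, 0.001, -0.0]
ft_force: [-0.3, -0.5, -0.2]
width: 0.0868
grip_force: 0.0
```

Emit:
carry_out --steps '[[[0,0,0,0,0,0],[0,0,0,0,0,0],[0,0,0,0,0,0],[0,0,0,0,0,0],[0,0,0,0,0,0],[0,0,0,0,0,0],[0,0,0,0,0,0],[0,0,0,0,0,0],[0,0,0,0,0,0],[0,0,0,0,0,0],[0,0,0,0,0,0],[0,0,0,0,0,0],[0,0,0,0,0,0]]]' --hand 0.95 --squeeze 15

```text
time: 23.32
ee_pos: [0.455, 0.1153, 0.0092]
eef_rot: [0.987, 0.162, -0.0, -0.0]
ft_force: [-0.4, 0.5, -0.9]
width: 0.0298
grip_force: 15.0
```

```bash
python3 go.py .5576 -.3082 .10 -5.8; python3 - <<'E'
from h import *
im=cv2.imread("pics/b.png")[...,::-1]; sc=r.camera("scene")
T=[cv2.resize(x[v-25:v+25,u-25:u+25],(400,400),interpolation=cv2.INTER_CUBIC) for x,u,v in((im,427,314),(sc,187,245))]
cv2.imwrite("pics/c1.png",np.hstack(T)[...,::-1])
E
```

```text
shift cm [-3.84 43.4  -9.08] turn [-0.     0.     0.427] phi 18.7 -> -5.8 delta -66.9 q7 -1.49 p [455.  115.3   9.2] t 23.3 w 29.8 F [-0.4  0.5 -0.9]
```

View pics/c1.png

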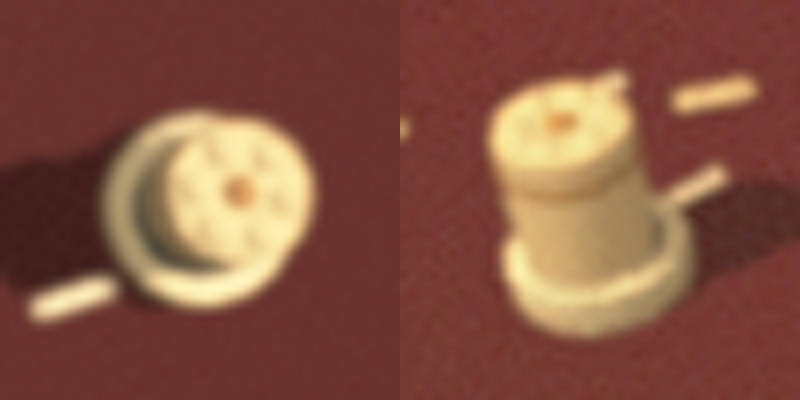

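The crop shows the small boss standing on its stand: rim centre near (203,208) in the left tile, face centre near (240,193). I'll check whether that shift is only perspective.

```bash
python3 - <<'E'
from h import *
for n,o in(("top",(402,289)),("scene",(162,220))):
    P=np.array([[.3627,-.2965,.012],[.3627,-.2965,.059],[.3625,-.2964,.012]])
    print(n,np.round((proj(n,P)-o+.5)*8-.5,1))
E
```

```text
top [[201.5 206.3]
 [234.4 198.7]
 [201.2 207.1]]
scene [[189.  246.4]
 [155.  109.9]
 [189.1 245.9]]
```

Emit:
carry_out --steps '[[[0,0,-2,0,0,0],[0,0,-5,0,0,0],[0,0,-8,0,0,0],[-0.2,2,-9.1,0,0,0.03],[-0.5,5.5,-9.1,0,0,0.07],[-0.8,9.5,-9.1,0,0,0.1],[-1.2,13.5,-9.1,0,0,0.14],[-1.6,17.5,-9.1,0,0,0.18],[-2,21.5,-9.1,0,0,0.22],[-2.3,25.5,-9.1,0,0,0.26],[-2.6,29.5,-9.1,0,0,0.3],[-3,33.5,-9.1,0,0,0.34],[-3.3,37.5,-9.1,0,0,0.38],[-3.6,40.5,-9.1,0,0,0.41],[-3.7,42.5,-9.1,0,0,0.427],[-3.8,43.4,-9.1,0,0,0.427],[-3.8,43.4,-9.1,0,0,0.427],[-3.8,43.4,-9.1,0,0,0.427],[-3.8,43.4,-9.1,0,0,0.427],[-3.8,43.4,-9.1,0,0,0.427]]]'

```text
time: 25.03
ee_pos: [0.5583, -0.3062, 0.1002]
eef_rot: [0.999, -0.049, 0.0, -0.001]
ft_force: [1.3, 0.1, -1.4]
width: 0.0299
grip_force: 15.0
```

```bash
python3 go.py .5576 -.3082 .0225 -5.8
```

```text
shift cm [-0.05  0.22  7.77] turn [-0.001 -0.     0.002] phi -5.7 -> -5.8 delta -66.9 q7 -1.0 p [ 558.3 -306.2  100.2] t 25.0 w 29.9 F [ 1.3  0.1 -1.4]
```

Emit:
carry_out --steps '[[[0,0.1,2.5,0,0,0],[0,0.1,5,0,0,0],[0,0.1,6.8,0,0,0],[0,0.1,7.4,0,0,0],[0,0.1,7.6,0,0,0],[0,0.1,7.6,0,0,0],[0,0.1,7.6,0,0,0],[0,0.1,7.6,0,0,0],[0,0.1,7.6,0,0,0],[0,0.1,7.6,0,0,0]]]'

```text
time: 25.87
ee_pos: [0.5583, -0.3092, 0.0249]
eef_rot: [0.999, -0.051, 0.001, 0.0]
ft_force: [-0.2, 0.1, -0.9]
width: 0.0298
grip_force: 15.0
```

```bash
python3 go.py .5576 -.3082 .0216 -5.8
```

```text
shift cm [-0.08 -0.09  0.33] turn [ 0.    -0.001  0.   ] phi -5.8 -> -5.8 delta -66.9 q7 -0.96 p [ 558.3 -309.2   24.9] t 25.9 w 29.8 F [-0.2  0.1 -0.9]
```

Emit:
carry_out --steps '[[[-0.1,-0.1,0.1,0,0,0],[-0.1,-0.1,0.2,0,0,0],[-0.1,-0.1,0.25,0,0,0],[-0.1,-0.1,0.25,0,0,0],[-0.1,-0.1,0.25,0,0,0],[-0.1,-0.1,0.25,0,0,0],[-0.1,-0.1,0.25,0,0,0],[-0.1,-0.1,0.25,0,0,0]]]'

```text
time: 26.53
ee_pos: [0.557, -0.308, 0.0217]
eef_rot: [0.999, -0.051, 0.0, -0.0]
ft_force: [-0.2, -0.1, -1.9]
width: 0.03
grip_force: 15.0
```

```bash
python3 go.py .5576 -.3082 .0214 -5.8
```

```text
shift cm [0.06 0.02 0.03] turn [-0. -0. -0.] phi -5.8 -> -5.8 delta -66.9 q7 -0.96 p [ 557.  -308.    21.7] t 26.5 w 30.0 F [-0.2 -0.1 -1.9]
```

Emit:
carry_out --steps '[[[0,0,0,0,0,0],[0,0,0,0,0,0],[0,0,0,0,0,0],[0,0,0,0,0,0],[0,0,-2,0,0,0],[0,0,-5,0,0,0],[0,0,-8,0,0,0],[0,0,-10,0,0,-0.1],[0,0,-10,0,0,-0.2],[0,0,-10,0,0,-0.3]]]' --hand -1

```text
time: 27.37
ee_pos: [0.5578, -0.3085, 0.1236]
eef_rot: [0.995, 0.102, 0.001, 0.001]
ft_force: [0.5, 0.3, -0.8]
width: 0.0845
grip_force: 0.0
```

```bash
python3 go.py .5363 .3105 .12 -19.5
```

```text
shift cm [ 10.41 -61.05   0.29] turn [ 4.000e-03  1.000e-03 -2.598e+00] phi 11.7 -> 160.5 delta 40.4 q7 -0.73 p [ 557.8 -308.5  123.6] t 27.4 w 84.5 F [ 0.5  0.3 -0.8]
```

Emit:
carry_out --steps '[[[0.5,-3,0,0,0,-0.12],[1,-6,0,0,0,-0.24],[1.5,-9,0,0,0,-0.36],[2,-12,0,0,0,-0.48],[2.5,-15,0,0,0,-0.6],[3,-18,0,0,0,-0.72],[3.5,-21,0,0,0,-0.84],[4.2,-24.5,0,0,0,-0.96],[4.8,-28,0,0,0,-1.08],[5.4,-31.5,0,0,0,-1.2],[6,-35,0,0,0,-1.32],[6.6,-38.5,0,0,0,-1.44],[7.2,-42,0,0,0,-1.56],[7.8,-45.5,0,0,0,-1.68],[8.4,-49,0,0,0,-1.8],[9,-52.5,0,0,0,-1.92],[9.5,-55.5,0,0,0,-2.04],[10,-58.5,0,0,0,-2.16],[10.3,-60.5,0,0,0,-2.28],[10.4,-61,0.3,0,0,-2.4]]]'

```text
time: 29.03
ee_pos: [0.5372, 0.3156, 0.1191]
eef_rot: [0.263, 0.965, 0.001, -0.0]
ft_force: [0.3, 0.1, 0.3]
width: 0.0872
grip_force: 0.0
```

```bash
python3 go.py .5363 .3105 .009 -19.5; python3 - <<'E'
from h import *
im=r.camera("top"); cv2.imwrite("pics/d.png",im[...,::-1])
sc=r.camera("scene"); cv2.imwrite("pics/ds.png",sc[...,::-1])
c,ab,t,b=measure(im,"top",(429,222),"face",.056); print(np.round(c*1000,1),np.round(ab,1),round(t,1))
c,ab,t,b=measure(im,"top",(428,314),"face",.056); print(np.round(c*1000,1),np.round(ab,1))
T=[cv2.resize(x[v-25:v+25,u-25:u+25],(400,300) if 0 else (300,300),interpolation=cv2.INTER_CUBIC) for x,u,v in((im,428,222),(sc,213,305),(im,427,314),(sc,187,245))]
cv2.imwrite("pics/d1.png",np.vstack([np.hstack(T[:2]),np.hstack(T[2:])])[...,::-1])
E
```

```text
shift cm [-0.2  -0.51 11.01] turn [ 0.002 -0.001 -0.192] phi 149.5 -> 160.5 delta 40.4 q7 0.43 p [537.2 315.6 119.1] t 29.0 w 87.2 F [0.3 0.1 0.3]
[ 556.4 -309.9   56. ] [108.5  29.3] -6.1
[ 364.  -298.6   56. ] [34.4 32.8]
```

View pics/d1.png

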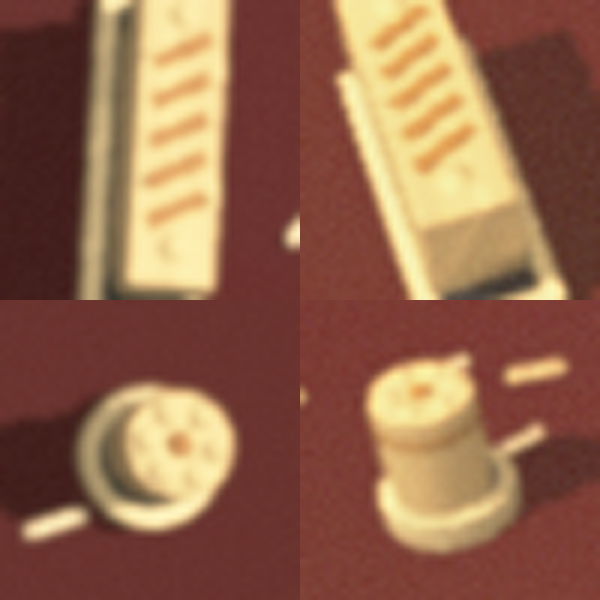

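The top-left and top-right tiles show the long arm on its stand, in line with it. The bottom tiles show the small boss on its stand, about 2 to 3 mm off centre, and I'll fix that at the end. Next is the short arm.

Emit:
carry_out --steps '[[[-0.2,-0.3,2,0,0,-0.1],[-0.2,-0.3,4,0,0,-0.19],[-0.2,-0.3,6,0,0,-0.19],[-0.2,-0.3,8.5,0,0,-0.19],[-0.2,-0.3,10,0,0,-0.19],[-0.2,-0.3,10.7,0,0,-0.19],[-0.2,-0.3,11,0,0,-0.19],[-0.2,-0.3,11,0,0,-0.19],[-0.2,-0.3,11,0,0,-0.19],[-0.2,-0.3,11,0,0,-0.19],[-0.2,-0.3,11,0,0,-0.19]]]'

```text
time: 30.05
ee_pos: [0.5393, 0.3073, 0.0099]
eef_rot: [0.176, 0.984, 0.001, 0.001]
ft_force: [0.6, 0.1, -0.3]
width: 0.0867
grip_force: 0.0
```

```bash
python3 go.py .536 .3108 .009 -19.5
```

```text
shift cm [0.43 0.21 0.09] turn [ 0.001  0.001 -0.013] phi 159.8 -> 160.5 delta 40.4 q7 0.6 p [539.3 307.3   9.9] t 30.1 w 86.7 F [ 0.6  0.1 -0.3]
```

Emit:
carry_out --steps '[[[0.3,0.2,0.1,0,0,-0.01],[0.4,0.2,0.1,0,0,-0.01],[0.4,0.2,0.1,0,0,-0.01],[0.4,0.2,0.1,0,0,-0.01],[0.4,0.2,0.1,0,0,-0.01],[0.4,0.2,0.1,0,0,-0.01],[0.4,0.2,0.1,0,0,-0.01]]]'

```text
time: 30.63
ee_pos: [0.5356, 0.3102, 0.0077]
eef_rot: [0.171, 0.985, 0.0, 0.0]
ft_force: [-0.2, -0.2, 0.6]
width: 0.087
grip_force: 0.0
```

Emit:
carry_out --steps '[[[0,0,0,0,0,0],[0,0,0,0,0,0],[0,0,0,0,0,0],[0,0,0,0,0,0],[0,0,0,0,0,0],[0,0,0,0,0,0],[0,0,0,0,0,0],[0,0,0,0,0,0],[0,0,0,0,0,0],[0,0,0,0,0,0],[0,0,0,0,0,0],[0,0,0,0,0,0],[0,0,0,0,0,0]]]' --hand 0.95 --squeeze 12

```text
time: 31.72
ee_pos: [0.5356, 0.3103, 0.0078]
eef_rot: [0.171, 0.985, 0.0, 0.0]
ft_force: [-0.0, 0.3, 0.5]
width: 0.03
grip_force: 12.0
```

```bash
python3 go.py .6367 -.1324 .10 -17.5
```

```text
shift cm [-24.4  -38.29  -9.23] turn [ 0.     0.    -0.037] phi 160.4 -> 162.5 delta 84.2 q7 0.6 p [535.6 310.3   7.8] t 31.7 w 30.0 F [-0.   0.3  0.5]
```

Emit:
carry_out --steps '[[[0,0,-2,0,0,0],[0,0,-5,0,0,0],[0,0,-8,0,0,0],[-1,-1.6,-9.2,0,0,0],[-2.5,-4,-9.2,0,0,0],[-4.5,-7,-9.2,0,0,0],[-6.7,-10.5,-9.2,0,0,0],[-8.9,-14,-9.2,0,0,-0.01],[-11.1,-17.5,-9.2,0,0,-0.01],[-13.4,-21,-9.2,0,0,-0.02],[-15.6,-24.5,-9.2,0,0,-0.02],[-17.8,-28,-9.2,0,0,-0.03],[-20,-31.4,-9.2,0,0,-0.03],[-22,-34.5,-9.2,0,0,-0.04],[-23.4,-36.8,-9.2,0,0,-0.04],[-24.4,-38.3,-9.2,0,0,-0.037],[-24.4,-38.3,-9.2,0,0,-0.037],[-24.4,-38.3,-8.5,0,0,-0.037],[-24.4,-38.3,-7,0,0,-0.037],[-24.4,-38.3,-6,0,0,-0.037]]]'

```text
time: 33.38
ee_pos: [0.6362, -0.1305, 0.0662]
eef_rot: [0.151, 0.988, 0.001, -0.001]
ft_force: [0.3, 0.5, -0.8]
width: 0.03
grip_force: 12.0
```

Emit:
carry_out --steps '[[[0,0,1,0,0,0],[0,0,2.5,0,0,0],[0,0,3.6,0,0,0],[0,0,4.2,0,0,0],[0,0,4.2,0,0,0],[0,0,4.2,0,0,0],[0,0,4.2,0,0,0],[0,0,4.2,0,0,0]]]'

```text
time: 34.05
ee_pos: [0.6372, -0.1326, 0.0266]
eef_rot: [0.152, 0.988, 0.0, 0.001]
ft_force: [0.3, -0.9, -0.2]
width: 0.03
grip_force: 12.0
```

```bash
python3 go.py .6367 -.1324 .0200 -17.5
```

```text
shift cm [0.06 0.   0.66] turn [ 0.     0.001 -0.   ] phi 162.5 -> 162.5 delta 84.2 q7 1.45 p [ 637.2 -132.6   26.6] t 34.0 w 30.0 F [ 0.3 -0.9 -0.2]
```

Emit:
carry_out --steps '[[[0,0,0.3,0,0,0],[0,0,0.5,0,0,0],[0,0,0.6,0,0,0],[0,0,0.6,0,0,0],[0,0,0.6,0,0,0],[0,0,0.6,0,0,0],[0,0,0.6,0,0,0]]]'

```text
time: 34.63
ee_pos: [0.6366, -0.1325, 0.0198]
eef_rot: [0.152, 0.988, 0.0, 0.0]
ft_force: [-0.2, -0.3, 0.8]
width: 0.0297
grip_force: 12.0
```

```bash
python3 go.py .6367 -.1324 .0200 -17.5
```

```text
shift cm [-0.    0.01 -0.02] turn [ 0. -0. -0.] phi 162.5 -> 162.5 delta 84.2 q7 1.45 p [ 636.6 -132.5   19.8] t 34.6 w 29.7 F [-0.2 -0.3  0.8]
```

Emit:
carry_out --steps '[[[0,0,0,0,0,0],[0,0,0,0,0,0],[0,0,0,0,0,0],[0,0,0,0,0,0],[0,0,-2,0,0,0],[0,0,-5,0,0,0],[0,0,-8,0,0,0],[0,0,-12,0,0,0],[0,0,-14,0,0,0.1],[0,0,-14,0,0,0.2],[0,0,-14,0,0,0.2],[0,0,-14,0,0,0.2]]]' --hand -1

```text
time: 35.63
ee_pos: [0.6363, -0.1323, 0.1592]
eef_rot: [0.249, 0.969, -0.0, -0.0]
ft_force: [-0.2, 0.4, -0.2]
width: 0.0862
grip_force: 0.0
```

```bash
python3 go.py .24 .56 .2 150
```

```text
shift cm [68.08 41.58 -4.05] turn [-0.    -0.001  0.021] phi 151.2 -> 150.0 delta -6.8 q7 1.25 p [ 636.3 -132.3  159.2] t 35.6 w 86.2 F [-0.2  0.4 -0.2]
```

Emit:
carry_out --steps '[[[3,2,0,0,0,0],[6.5,4,0,0,0,0],[10,6,-1,0,0,0],[13.5,8,-1,0,0,0],[17,10.3,-2,0,0,0],[20.5,12.5,-2,0,0,0],[24,14.6,-3,0,0,0],[27.5,16.8,-3,0,0,0],[31,19,-4,0,0,0],[34.5,21,-4,0,0,0],[38,23.2,-4,0,0,0],[41.5,25.3,-4,0,0,0],[45,27.5,-4,0,0,0],[48.5,29.6,-4,0,0,0],[52,31.8,-4,0,0,0],[55.5,34,-4,0,0,0],[59,36,-4,0,0,0],[62.5,38.2,-4,0,0,0],[66,40.3,-4,0,0,0],[68,41.6,-4,0,0,0]]]'

```text
time: 37.3
ee_pos: [0.2391, 0.5636, 0.1982]
eef_rot: [0.246, 0.969, -0.001, -0.001]
ft_force: [-0.3, 0.6, -0.3]
width: 0.0874
grip_force: 0.0
```

```bash
python3 - <<'E'
from h import *
im=r.camera("top"); sc=r.camera("scene"); cv2.imwrite("pics/e.png",im[...,::-1]); cv2.imwrite("pics/es.png",sc[...,::-1])
S=dict(big=(.3672,.2967),small=(.3627,-.2965),long=(.557,-.308),short=(.6366,-.1325))
T=[];
for k,(x,y) in S.items():
    u=proj("top",[[x,y,.058]])[0]
    try:
        c,ab,t,b=measure(im,"top",u,"face",.056); print(k,np.round(c*1000,1)[:2],np.round(ab,1),round(t,1))
    except Exception as e: print(k,e); b=np.array([[0,0]])
    for n,q in(("top",im),("scene",sc)):
        a=np.round(proj(n,[[x,y,.035]])[0]).astype(int)-30
        cr=cv2.resize(q[a[1]:a[1]+60,a[0]:a[0]+60],(200,200),interpolation=cv2.INTER_CUBIC)
        T.append(cr)
cv2.imwrite("pics/e1.png",np.vstack([np.hstack(T[i:i+4]) for i in(0,4)])[...,::-1])
E
```

```text
big [368.8 292.9] [54.1 53.5] 20.3
small [ 364.  -298.7] [34.4 32.8] 57.1
long [ 556.4 -309.9] [108.4  29.3] -6.2
short [ 634.2 -136.4] [68.1 40.4] -16.8
```

View pics/e1.png

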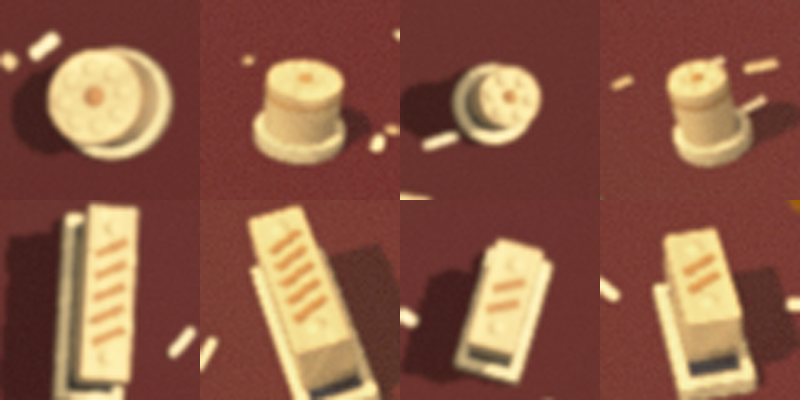

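```bash
cat > dot.py <<'E'
from h import *
def dot(im,n,p,rad):
    u=proj(n,[p])[0]; a=np.round(u).astype(int)-8
    c=cv2.resize(im[a[1]:a[1]+16,a[0]:a[0]+16],None,fx=8,fy=8,interpolation=cv2.INTER_CUBIC).astype(float)
    w=c[...,0]-c[...,1]; yy,xx=np.mgrid[:128,:128]; g=np.hypot(xx/8-8,yy/8-8)<rad
    w=np.where(g,w-np.percentile(w[g],60),0).clip(0); w[w<.5*w.max()]=0
    return np.array([(w*xx).sum(),(w*yy).sum()])/w.sum()/8+a-.45
if __name__=="__main__":
    L=lambda f:cv2.imread(f"pics/{f}.png")[...,::-1]
    B=dict(big=((.6531,.1265),(.3672,.2967)),small=((.4453,-.1328),(.3627,-.2965)))
    for k,(p,q) in B.items():
        for f,n,x,z in(("top0","top",p,.045),("scene0","scene",p,.045),("e","top",q,.057),("es","scene",q,.057)):
            d=dot(L(f),n,(*x,z),5 if k=="big" else 4); w=ray(n,d,z)[0][:2]
            print(k,f,np.round(d,1),"cam-robot mm",np.round((w-x)*1000,1))
E
python3 dot.py
```

```text
big top0 [222.1 179.1] cam-robot mm [-0.4  1.4]
big scene0 [430.3 249.1] cam-robot mm [0.5 2.8]
big e [137.  315.4] cam-robot mm [ 1.9 -3.4]
big es [409.8 158.2] cam-robot mm [-8.1  5.9]
small top0 [347.1 275. ] cam-robot mm [-1.   1.5]
small scene0 [270.6 234.5] cam-robot mm [0.2 3.1]
small e [431.5 312.5] cam-robot mm [ 1.8 -1.8]
small es [181.1 233.8] cam-robot mm [-0.9  0.2]
```

```bash
python3 - <<'E'
from h import *
L=lambda f:cv2.imread(f"pics/{f}.png")
T=[]
for f,n,p in(("e","top",(.6366,-.1325,.04)),("es","scene",(.6366,-.1325,.04)),("es","scene",(.3672,.2967,.05)),("e","top",(.3672,.2967,.05))):
    a=np.round(proj(n,[p])[0]).astype(int)-[20,20] if 1 else 0
    print(n,a); c=cv2.resize(L(f)[a[1]:a[1]+40,a[0]:a[0]+40],(400,400) if len(T)<2 else (200,200),interpolation=cv2.INTER_CUBIC); T.append(c)
g=np.zeros((200,400,3),np.uint8)
cv2.imwrite("pics/f1.png",np.vstack([np.hstack(T[:2]),np.hstack([T[2],T[3],g])]))
for P in [(.6366,-.1325,.056),(.6366,-.1325,.012)]: print(proj("top",[P]),proj("scene",[P]))
E
```

```text
top [325 165]
scene [293 272]
scene [390 143]
top [116 297]
[[345.48448195 182.84211669]] [[313.13025421 286.2293806 ]]
[[344.76380705 188.23335127]] [[313.62802373 302.74442746]]
```

View pics/f1.png

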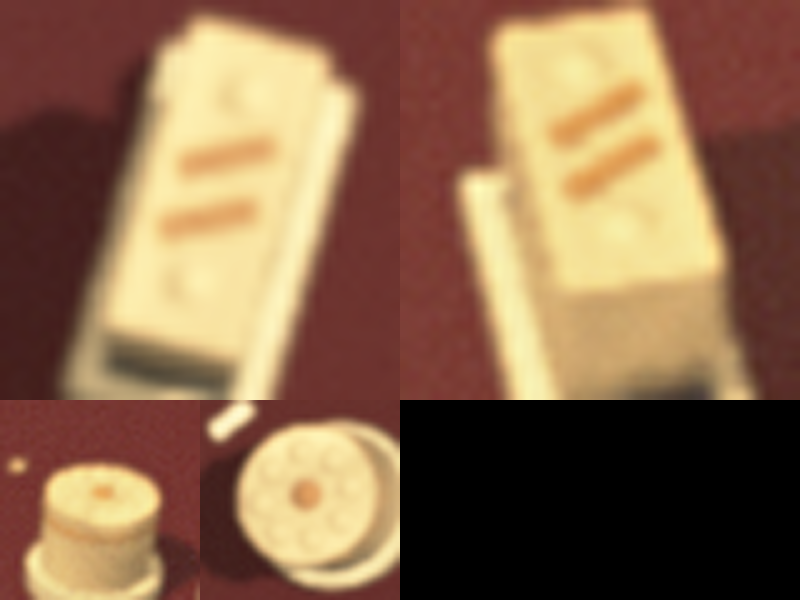

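```bash
python3 - <<'E'
from h import *
print(np.round(ray("scene",[[410.1,160.9],[410.1,161.6]],.057)*1000,1), np.round(ray("scene",[[410.1,161.6]],.059)*1000,1))
E
python3 go.py .3672 .2967 .12 150
```

```text
[[370.  295.1  57. ]
 [372.7 293.   57. ]] [[375.3 290.7  59. ]]
shift cm [-24.04 -17.35   7.76] turn [-0.003 -0.003  0.028] phi 151.6 -> 150.0 delta 21.1 q7 -0.26 p [238.5 563.7 197.8] t 37.4 w 87.1 F [-0.  -0.5 -0.6]
```

The crops show the big boss about (+2.7, -3.3) mm off its pad in both cameras, while the short arm is centred. I'll regrip the big boss and mend it.

Emit:
carry_out --steps '[[[-2,-1.5,0,0,0,0.12],[-4,-3,0.5,0,0,0.24],[-6.5,-4.7,1.5,0,0,0.36],[-9,-6.5,2.5,0,0,0.48],[-11.5,-8.3,3.5,0,0,0.6],[-14,-10.1,4.5,0,0,0.72],[-16.5,-12,5.5,0,0,0.84],[-19,-13.7,6.5,0,0,0.96],[-21,-15.2,7,0,0,1.08],[-22.5,-16.3,7.5,0,0,1.2],[-23.5,-17,7.8,0,0,1.32],[-24,-17.3,7.8,0,0,1.44],[-24,-17.3,7.8,0,0,1.56],[-24,-17.3,7.8,0,0,1.68],[-24,-17.3,7.8,0,0,1.8],[-24,-17.3,7.8,0,0,1.92],[-24,-17.3,7.8,0,0,1.96],[-24,-17.3,7.8,0,0,1.96],[-24,-17.3,7.8,0,0,1.96]]]'

```text
time: 38.98
ee_pos: [0.3692, 0.2925, 0.1211]
eef_rot: [0.943, 0.333, -0.001, 0.0]
ft_force: [-0.4, -0.3, -0.1]
width: 0.0872
grip_force: 0.0
```

```bash
python3 go.py .3672 .2967 .0205 39.5
```

```text
shift cm [ 0.12 -0.46 10.06] turn [ 0.     0.001 -0.01 ] phi 38.9 -> 39.5 delta -89.4 q7 -1.67 p [369.2 292.5 121.1] t 39.0 w 87.2 F [-0.4 -0.3 -0.1]
```

Emit:
carry_out --steps '[[[0.1,-0.45,3,0,0,0],[0.1,-0.45,6,0,0,0],[0.1,-0.45,8.5,0,0,0],[0.1,-0.45,9.6,0,0,0],[0.1,-0.45,10,0,0,0],[0.1,-0.45,10,0,0,0],[0.1,-0.45,10,0,0,0],[0.1,-0.45,10,0,0,0],[0.1,-0.45,10,0,0,0],[0.1,-0.45,10,0,0,0],[0.1,-0.45,10,0,0,0]]]'

```text
time: 39.9
ee_pos: [0.3677, 0.2976, 0.0223]
eef_rot: [0.943, 0.332, 0.0, -0.0]
ft_force: [0.5, -0.1, 0.1]
width: 0.087
grip_force: 0.0
```

```bash
python3 go.py .3672 .2967 .0205 39.5
```

```text
shift cm [-0.1   0.04  0.18] turn [-0.    -0.001 -0.013] phi 38.7 -> 39.5 delta -89.4 q7 -1.69 p [367.7 297.6  22.3] t 39.9 w 87.0 F [ 0.5 -0.1  0.1]
```

Emit:
carry_out --steps '[[[-0.1,0,0.1,0,0,0],[-0.1,0,0.1,0,0,0],[-0.1,0,0.1,0,0,0],[-0.1,0,0.1,0,0,0],[-0.1,0,0.1,0,0,0],[-0.1,0,0.1,0,0,0],[-0.1,0,0.1,0,0,0],[-0.1,0,0.1,0,0,0],[-0.1,0,0.1,0,0,0],[-0.1,0,0.1,0,0,0]]]' --hand 0.6 --squeeze 5

```text
time: 40.73
ee_pos: [0.3667, 0.2968, 0.0208]
eef_rot: [0.943, 0.331, 0.0, -0.0]
ft_force: [-0.5, -0.5, -0.6]
width: 0.0555
grip_force: 5.0
```

Emit:
carry_out --steps '[[[0,0,0,0,0,0],[0,0,0,0,0,0],[0,0,0,0,0,0],[0,0,0,0,0,0],[0,0,0,0,0,0],[0,0,0,0,0,0],[0,0,-2,0,0,0],[0,0,-5,0,0,0],[0,0,-8,0,0,0],[0,0,-12,0,0,0],[-1,-3,-14,0,0,0],[-2,-6,-16,0,0,0],[-3,-10,-16,0,0,0],[-3,-14,-16,0,0,0],[-3,-18,-16,0,0,0],[-3,-22,-16,0,0,0],[-3,-25,-16,0,0,0],[-3,-27,-16,0,0,0],[-3,-27,-16,0,0,0],[-3,-27,-16,0,0,0]]]' --hand -1

```text
time: 42.4
ee_pos: [0.1736, 0.4889, 0.1805]
eef_rot: [0.943, 0.333, -0.0, 0.0]
ft_force: [1.2, -0.6, -0.5]
width: 0.0871
grip_force: 0.0
```

```bash
cat > chk.py <<'E'
from dot import *
import sys
tag=sys.argv[1]; im=r.camera("top"); sc=r.camera("scene")
cv2.imwrite(f"pics/{tag}.png",im[...,::-1]); cv2.imwrite(f"pics/{tag}s.png",sc[...,::-1])
S=dict(big=(.3672,.2967,366.5,296.6),small=(.3627,-.2965,362.1,-296.4),long=(.557,-.308,556.1,-308.2))
for k,(x,y,a,b) in S.items():
    try:
        c,ab,t,_=measure(im,"top",proj("top",[[x,y,.058]])[0],"face",.056)
        print(k,"face-pad",np.round(c[:2]*1000-[a,b],1),np.round(ab,1),round(t,1),end=" ")
        if k!="long": print("dot",np.round(ray("top",dot(im,"top",(x,y,.057),5),.057)[0][:2]*1000-[a,b],1))
    except Exception as e: print(k,e)
E
python3 chk.py g; python3 go.py .3672 .2967 .12 39.5
```

```text
big face-pad [ 2.2 -3.5] [54.2 53.1] 10.3 dot [ 2.5 -3.2]
small face-pad [ 1.9 -2.3] [34.4 32.8] 57.1 dot [ 2.3 -1.9]
long face-pad [ 0.3 -1.7] [108.5  29.3] -6.1 shift cm [ 3.04 26.9   6.08] turn [ 0.001  0.    -0.015] phi 38.6 -> 39.5 delta -89.4 q7 -2.25 p [175.4 487.9 180.6] t 42.5 w 86.8 F [-0.6 -1.   0.1]
```

Regripping at the same spot gave the same reading, so the offset comes from the camera-to-robot calibration. I'll shift each part by its measured offset relative to its pad.

Emit:
carry_out --steps '[[[0.5,2.5,0,0,0,0],[1,6,0,0,0,0],[1.5,10,1,0,0,0],[2,14,2,0,0,0],[2.5,18,3,0,0,0],[3,22,4,0,0,0],[3,25,5,0,0,0],[3,26.9,6.1,0,0,0],[3,26.9,6.1,0,0,0],[3,26.9,6.1,0,0,0],[3,26.9,8,0,0,0],[3,26.9,11,0,0,0],[3,26.9,14,0,0,0],[3,26.9,15.5,0,0,0],[3,26.9,16,0,0,0],[3,26.9,16,0,0,0],[3,26.9,16,0,0,0],[3,26.9,16,0,0,0]]]'

```text
time: 44.0
ee_pos: [0.3667, 0.2985, 0.0223]
eef_rot: [0.943, 0.332, 0.001, -0.001]
ft_force: [-0.2, 0.5, 0.1]
width: 0.0873
grip_force: 0.0
```

```bash
python3 go.py .3670 .2967 .0205 39
```

```text
shift cm [-0.09  0.16  0.18] turn [-0.    -0.003 -0.005] phi 38.7 -> 39.0 delta -90.0 q7 -1.7 p [366.7 298.5  22.3] t 44.0 w 87.3 F [-0.2  0.5  0.1]
```

Emit:
carry_out --steps '[[[-0.1,0.1,0.1,0,0,0],[-0.1,0.1,0.1,0,0,0],[-0.1,0.1,0.1,0,0,0],[-0.1,0.1,0.1,0,0,0],[-0.1,0.1,0.1,0,0,0],[-0.1,0.1,0.1,0,0,0],[-0.1,0.1,0.1,0,0,0],[-0.1,0.1,0.1,0,0,0],[-0.1,0.1,0.1,0,0,0],[-0.1,0.1,0.1,0,0,0]]]' --hand 0.6 --squeeze 8

```text
time: 44.83
ee_pos: [0.3659, 0.2962, 0.0198]
eef_rot: [0.943, 0.332, 0.0, -0.0]
ft_force: [-0.5, -0.8, 2.6]
width: 0.0557
grip_force: 8.0
```

```bash
python3 go.py .3645 .3000 .0230 38.7
```

```text
shift cm [ 0.13 -0.39 -0.32] turn [ 0.    -0.    -3.141] phi 38.7 -> 218.7 delta 89.2 q7 -1.7 p [365.9 296.2  19.8] t 44.8 w 55.7 F [-0.5 -0.8  2.6]
```

Emit:
carry_out --steps '[[[0,0,-0.2,0,0,0],[0,0,-0.3,0,0,0],[0,-0.2,-0.3,0,0,0],[0,-0.38,-0.3,0,0,0],[0,-0.38,-0.3,0,0,0],[0,-0.38,-0.2,0,0,0],[0,-0.38,-0.1,0,0,0],[0,-0.38,0,0,0,0],[0,-0.38,0,0,0,0],[0,-0.38,0,0,0,0],[0,-0.38,0,0,0,0]]]'

```text
time: 45.75
ee_pos: [0.3635, 0.2991, 0.0197]
eef_rot: [0.943, 0.332, 0.0, -0.0]
ft_force: [0.4, 0.1, -0.3]
width: 0.0557
grip_force: 8.0
```

Emit:
carry_out --steps '[[[0,0,0,0,0,0],[0,0,0,0,0,0],[0,0,0,0,0,0],[0,0,0,0,0,0],[0,0,0,0,0,0],[0,0,-2,0,0,0],[0,0,-5,0,0,0],[0,0,-8,0,0,0],[0,0,-10,0,0,0],[0,0,-10,0,0,0],[0,0,-10,0,0,0],[0,0,-10,0,0,0]]]' --hand -1

```text
time: 46.75
ee_pos: [0.3632, 0.2988, 0.1191]
eef_rot: [0.943, 0.332, -0.0, 0.0]
ft_force: [-0.4, 0.1, -0.7]
width: 0.0868
grip_force: 0.0
```

```bash
python3 go.py .3627 -.2965 .12 41.6
```

```text
shift cm [-37.28  46.42  -0.06] turn [ 0.     0.001 -0.05 ] phi 38.7 -> 41.6 delta -9.1 q7 -1.69 p [363.2 298.8 119.1] t 46.8 w 86.8 F [-0.4  0.1 -0.7]
```

Emit:
carry_out --steps '[[[-0.5,3.5,0,0,0,0],[-1,7,0,0,0,0],[-1.5,10.5,0,0,0,0],[-1.9,14,0,0,0,0],[-2.4,17.3,0,0,0,0],[-4,20.7,0,0,0,0],[-5.7,24,0,0,0,0],[-7.4,27.4,0,0,0,0],[-9.2,30.7,0,0,0,0],[-12,33.2,0,0,0,0],[-15,35.6,0,0,0,0],[-18,38,0,0,0,0],[-21,40.4,0,0,0,0],[-24.5,41.7,0,0,0,0],[-28,43,0,0,0,0],[-31.5,44.4,0,0,0,0],[-35,45.6,0,0,0,0],[-37,46.3,0,0,0,0],[-37.3,46.4,0,0,0,0],[-37.3,46.4,0,0,0,0]]]'

```text
time: 48.42
ee_pos: [0.3613, -0.2969, 0.1187]
eef_rot: [0.944, 0.33, -0.001, -0.001]
ft_force: [-1.0, 0.8, 0.8]
width: 0.087
grip_force: 0.0
```

```bash
python3 chk.py i; python3 go.py .3627 -.2965 .0205 38.7
```

```text
big face-pad [ -1.2 -11.1] [73.2 62.4] 69.8 dot [ 0.1 -0.2]
small face-pad [-40.3 -59. ] [126.6  28.7] -27.6 dot [-1.  -5.9]
long face-pad [ 0.4 -1.7] [108.3  29.2] -6.1 shift cm [-0.1   0.1   9.85] turn [-0.001  0.     0.001] phi 38.8 -> 38.7 delta -12.0 q7 -0.27 p [ 363.  -295.1  119. ] t 48.5 w 87.1 F [0.6 1.2 0.5]
```

Emit:
carry_out --steps '[[[-0.1,0,3,0,0,0],[-0.1,0,6,0,0,0],[-0.1,0,8.3,0,0,0],[-0.1,0,9.4,0,0,0],[-0.1,0,9.8,0,0,0],[-0.1,0,9.8,0,0,0],[-0.1,0,9.8,0,0,0],[-0.1,0,9.8,0,0,0],[-0.1,0,9.8,0,0,0]]]'

```text
time: 49.27
ee_pos: [0.3628, -0.2972, 0.0228]
eef_rot: [0.943, 0.332, 0.001, 0.001]
ft_force: [0.4, 0.4, -0.1]
width: 0.0868
grip_force: 0.0
```

Emit:
carry_out --steps '[[[0,0,0,0,0,0],[0,0,0,0,0,0],[0,0,0,0,0,0],[0,0,0,0,0,0],[0,0,0,0,0,0],[0,0,0,0,0,0],[0,0,0,0,0,0],[0,0,0,0,0,0],[0,0,0,0,0,0],[0,0,0,0,0,0],[0,0,0,0,0,0],[0,0,0,0,0,0]]]' --hand 0.9 --squeeze 8

```text
time: 50.27
ee_pos: [0.3619, -0.2968, 0.0217]
eef_rot: [0.943, 0.332, 0.0, -0.0]
ft_force: [0.3, 0.3, -0.5]
width: 0.0357
grip_force: 8.0
```

```bash
python3 go.py .3610 -.2944 .0230 38.7
```

```text
shift cm [ 0.08 -0.25 -0.13] turn [-0. -0.  0.] phi 38.7 -> 38.7 delta -12.1 q7 -0.18 p [ 361.9 -296.8   21.7] t 50.3 w 35.7 F [ 0.3  0.3 -0.5]
```

Emit:
carry_out --steps '[[[0,0,-0.2,0,0,0],[0,0,-0.3,0,0,0],[0,-0.15,-0.3,0,0,0],[0,-0.25,-0.3,0,0,0],[0,-0.25,-0.3,0,0,0],[0,-0.25,-0.2,0,0,0],[0,-0.25,-0.1,0,0,0],[0,-0.25,0,0,0,0],[0,-0.25,0,0,0,0],[0,-0.25,0,0,0,0],[0,-0.25,0,0,0,0]]]'

```text
time: 51.18
ee_pos: [0.3603, -0.2949, 0.0216]
eef_rot: [0.943, 0.332, -0.0, -0.0]
ft_force: [0.4, 0.6, -0.0]
width: 0.0359
grip_force: 8.0
```

Emit:
carry_out --steps '[[[0,0,0,0,0,0],[0,0,0,0,0,0],[0,0,0,0,0,0],[0,0,0,0,0,0],[0,0,0,0,0,0],[0,0,-2,0,0,0],[0,0,-5,0,0,0],[0,0,-8,0,0,0],[0,0,-10,0,0,0],[0,0,-10,0,0,0],[0,0,-10,0,0,0],[0,0,-10,0,0,0]]]' --hand -1

```text
time: 52.18
ee_pos: [0.3601, -0.2946, 0.1211]
eef_rot: [0.943, 0.332, -0.0, -0.0]
ft_force: [-0.9, 0.1, -0.6]
width: 0.0866
grip_force: 0.0
```

```bash
python3 go.py .557 -.308 .12 -5.8
```

```text
shift cm [14.53 13.36  0.1 ] turn [-0.001  0.     0.777] phi 38.7 -> -5.8 delta -66.9 q7 -0.27 p [ 360.1 -294.6  121.1] t 52.2 w 86.6 F [-0.9  0.1 -0.6]
```

Now nudge the long arm by +1.7 mm in y.

Emit:
carry_out --steps '[[[2,2,0,0,0,0.1],[4.5,4,0,0,0,0.22],[7,6.3,0,0,0,0.34],[9.5,8.6,0,0,0,0.46],[12,11,0,0,0,0.58],[13.7,12.6,0,0,0,0.7],[14.5,13.4,0.1,0,0,0.777],[14.5,13.4,0.1,0,0,0.777],[14.5,13.4,0.1,0,0,0.777],[14.5,13.4,0.1,0,0,0.777],[14.5,13.4,0.1,0,0,0.777]]]'

```text
time: 53.1
ee_pos: [0.556, -0.3091, 0.1205]
eef_rot: [0.999, -0.05, -0.0, -0.0]
ft_force: [-0.9, 0.3, -0.5]
width: 0.0867
grip_force: 0.0
```

```bash
python3 go.py .557 -.308 .0217 -5.8
```

```text
shift cm [ 0.09 -0.12  9.88] turn [-0.     0.001  0.001] phi -5.8 -> -5.8 delta -66.9 q7 -1.05 p [ 556.  -309.1  120.5] t 53.1 w 86.7 F [-0.9  0.3 -0.5]
```

Emit:
carry_out --steps '[[[0,-0.1,3,0,0,0],[0,-0.1,6,0,0,0],[0,-0.1,8.3,0,0,0],[0,-0.1,9.3,0,0,0],[0,-0.1,9.7,0,0,0],[0,-0.1,9.7,0,0,0],[0,-0.1,9.7,0,0,0],[0,-0.1,9.7,0,0,0],[0,-0.1,9.7,0,0,0]]]'

```text
time: 53.85
ee_pos: [0.5582, -0.3082, 0.0251]
eef_rot: [0.999, -0.051, 0.001, 0.0]
ft_force: [-0.1, -0.1, 0.2]
width: 0.087
grip_force: 0.0
```

Emit:
carry_out --steps '[[[0,0,0,0,0,0],[0,0,0,0,0,0],[0,0,0,0,0,0],[0,0,0,0,0,0],[0,0,0,0,0,0],[0,0,0,0,0,0],[0,0,0,0,0,0],[0,0,0,0,0,0],[0,0,0,0,0,0],[0,0,0,0,0,0],[0,0,0,0,0,0],[0,0,0,0,0,0],[0,0,0,0,0,0]]]' --hand 0.95 --squeeze 12

```text
time: 54.93
ee_pos: [0.5574, -0.3077, 0.0237]
eef_rot: [0.999, -0.051, -0.0, -0.0]
ft_force: [-0.9, 0.1, -0.5]
width: 0.0298
grip_force: 12.0
```

```bash
python3 go.py .557 -.3064 .0217 -5.8
```

```text
shift cm [-0.05 -0.13  0.2 ] turn [-0.  0. -0.] phi -5.8 -> -5.8 delta -67.0 q7 -1.01 p [ 557.4 -307.7   23.7] t 54.9 w 29.8 F [-0.9  0.1 -0.5]
```

Foot is on the stand at this height; lift 2 mm, shift tool y by -1.3 mm and lower again.

Emit:
carry_out --steps '[[[0,0,-0.15,0,0,0],[0,0,-0.25,0,0,0],[0,-0.13,-0.25,0,0,0],[0,-0.13,-0.25,0,0,0],[0,-0.13,-0.25,0,0,0],[0,-0.13,-0.15,0,0,0],[0,-0.13,-0.05,0,0,0],[0,-0.13,0,0,0,0],[0,-0.13,0,0,0,0],[0,-0.13,0,0,0,0],[0,-0.13,0,0,0,0]]]'

```text
time: 55.85
ee_pos: [0.5575, -0.3065, 0.0237]
eef_rot: [0.999, -0.051, -0.0, -0.0]
ft_force: [-0.0, 0.7, 0.1]
width: 0.0298
grip_force: 12.0
```

Emit:
carry_out --steps '[[[0,0,0,0,0,0],[0,0,0,0,0,0],[0,0,0,0,0,0],[0,0,0,0,0,0],[0,0,0,0,0,0],[0,0,-2,0,0,0],[0,0,-5,0,0,0],[0,0,-8,0,0,0],[0,0,-11,0,0,0],[0,0,-11,0,0,0],[0,0,-11,0,0,0],[0,0,-11,0,0,0]]]' --hand -1

```text
time: 56.85
ee_pos: [0.5574, -0.3062, 0.1332]
eef_rot: [0.999, -0.051, -0.0, -0.0]
ft_force: [-0.6, 0.4, -0.6]
width: 0.0863
grip_force: 0.0
```

```bash
python3 go.py .40 .02 .2 -5.8
```

```text
shift cm [-18.95 -30.86  -6.66] turn [-1.000e-03 -1.000e-03 -3.141e+00] phi -5.8 -> 174.2 delta 81.3 q7 -1.06 p [ 557.4 -306.2  133.2] t 56.9 w 86.3 F [-0.6  0.4 -0.6]
```

Emit:
carry_out --steps '[[[-1,-2,-1,0,0,0],[-3,-5,-3,0,0,0],[-5,-8.2,-5,0,0,0],[-7,-11.4,-6.6,0,0,0],[-9,-14.6,-6.6,0,0,0],[-11,-17.8,-6.6,0,0,0],[-13,-21,-6.6,0,0,0],[-15,-24.3,-6.6,0,0,0],[-17,-27.5,-6.6,0,0,0],[-18.5,-30,-6.6,0,0,0],[-18.9,-30.8,-6.6,0,0,0],[-18.9,-30.8,-6.6,0,0,0],[-18.9,-30.8,-6.6,0,0,0],[-18.9,-30.8,-6.6,0,0,0]]]'

```text
time: 58.02
ee_pos: [0.401, 0.0177, 0.1993]
eef_rot: [0.999, -0.051, -0.0, 0.0]
ft_force: [-0.4, 0.1, 0.2]
width: 0.087
grip_force: 0.0
```

```bash
python3 chk.py k; python3 - <<'E'
from h import *
L=lambda f:cv2.imread(f"pics/{f}.png"); T=[]
for x,y in((.3645,.3),(.361,-.2944),(.557,-.3064),(.6366,-.1325)):
    for f,n in(("k","top"),("ks","scene")):
        a=np.round(proj(n,[(x,y,.035)])[0]).astype(int)-30; T.append(cv2.resize(L(f)[a[1]:a[1]+60,a[0]:a[0]+60],(200,200),interpolation=cv2.INTER_CUBIC))
cv2.imwrite("pics/k1.png",np.vstack([np.hstack(T[i:i+4]) for i in(0,4)]))
E
```

```text
big max() iterable argument is empty
small face-pad [ 0.2 -0.3] [34.5 34.2] -32.4 dot [ 0.6 -0. ]
long face-pad [ 0.4 -0.1] [108.3  29.3] -5.9
```

View pics/k.png

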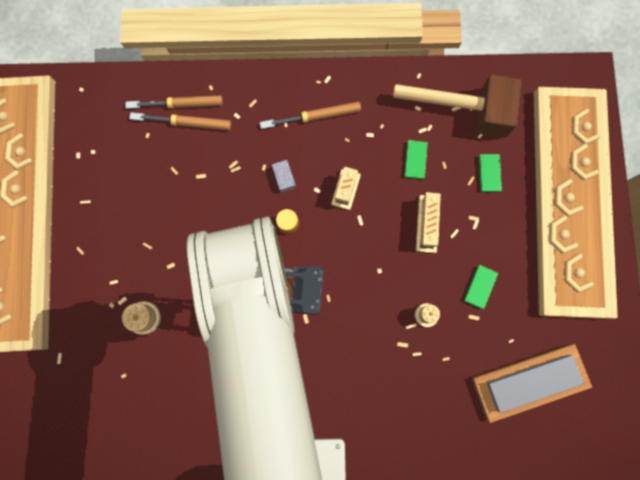

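View pics/k1.png

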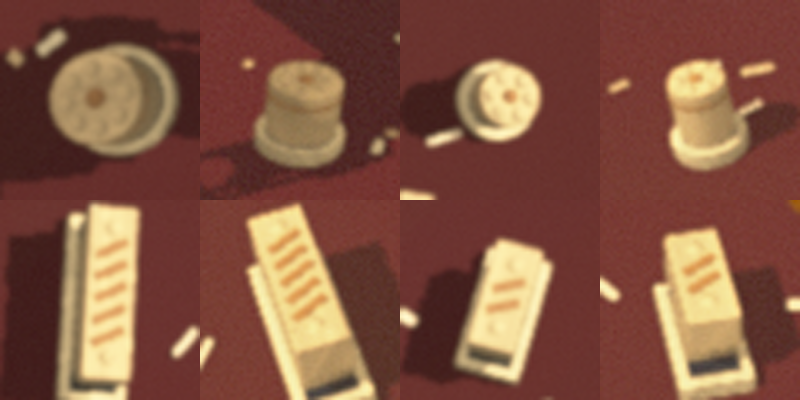

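The pictures show all four parts upright and centred on their stands: big (141,318), small (428,314), long (428,222) and short (346,188). The jar is still at (287,220).

```bash
python3 -c "
from bench import r
print(r.close_job())"
```

```text
the job is handed in; nothing more can be done
None
```

All four parts stand upright and released, each on its matching stand and within about 1 mm of its pad's centre in the camera images; the jar was left where it stood, and the job was handed in at about 58 s.

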